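Sweep the filter rings into the catch tray

ROBOT

A 6-joint arm with a two-finger parallel gripper is mounted at the origin on the work surface. World frame = base frame: x ahead of the robot, y to its left, z up, the work surface at z = 0. Lengths are in m, angles in rad, forces in N, time in s.
With the tool pointing down it reaches from about 0.275 to 1 m from the base axis. Payload 8.4 kg.
Tool frame: the origin (TCP) lies midway between the tips of the shut fingers; the grasp point (between the pads) lies 19 mm behind it; z points along the fingers, y is the direction in which the jaws open and shut (so a half turn about z gives the same grasp; the last joint's range is limited). The gripper opens to 85 mm and grips with 20 to 120 N. Pads are 22 mm wide; open, the fingers measure 114 mm over their backs; the gripper's body (76 mm by 85 mm) begins 54 mm behind the grasp point. The pads swing forward as they close: fully open they stand 13 mm farther back than shut.
Start: joints at [-1.161, 0.353, 1.633, -0, 1.155, -0.002], TCP at [0.25, -0.573, 0.231] pointing down, gripper open.
Joint ranges: [-2.63, 2.63], [-0.92, 2.1], [0.06, 2.66], [-1.3, 4.44], [0, 2.69], [-3.02, 3.02]. Speed limits (rad/s): [2.22, 2.22, 2.79, 3.14, 3.14, 3.14].

INTERFACE

Orientations are given as a 3x3 rotation matrix whose columns are the frame's x, y, z axes.
In Python, from workcell import robot, eyes, ticket gives the robot as it stands.
- The arm moves only by the shell command python3 -m pendant 'ROWS' [FORCE]. ROWS is text: rows parted by semicolons, each of 7 numbers parted by spaces: the turn, a rotation vector about the tool's x, y, z in rad, then the shift along the tool's x, y, z in mm, then the gripper's target within -1 to 1 (fully open at 1, half-way at 0, shut at -1). In form: rx ry rz x y z grip; .... A call has 1 to 20 rows; each row shifts and turns the commanded pose from where the row before left it, along the tool's axes as they then stand; what a row does not reach is not made up. A row lasts 1/10 s, in which the tool goes at most 50 mm and 8.59 degrees, less where a joint would pass 70% of its speed; a pose out of reach is approached as far as the arm can. A call with a gripper value outside its range is refused whole. The fingers move at their own pace and stop on an object; FORCE is the grip in N (left out, the last holds). Time passes only in rows, so rows that do not move let the fingers close. It gives the time, the measured TCP pose, the force and the opening at its end, in the units of the state.
- robot.read_state(): the state, without advancing time (a new reading comes with each control period).
- eyes.capture(name): name is "side" or "top"; returns a dict with "color" (420x560x3 uint8, red, green, blue), "mtx" (3x3 intrinsics, pixels), "origin" and "orientation" of the camera in the world. Camera axes: x right, y down, z forward; pixel columns grow to the right and rows downward; lengths in m; the calibration is good to about 2 mm. A picture is of the moment at which its call begins. There is no depth.
- ticket.hand_in(): hands the job in, once; it reports no verdict.
The state is a dict: "clock": time; "joint_positions": joint angles; "qd": joint speeds; "effort": joint torques, N m; "tool_pos": TCP position; "orientation": TCP orientation; "force": force on the tool from outside, world axes, zero at the start; "wrist_torque": the same for the moment, N m; "gripper_width": finger opening in m.
Only numpy, scipy, OpenCV 4.12 (cv2) and the standard library are available. Lean on these libraries where they do the work, as an engineer would, in place of code of your own. Each camera call takes 0.05 s, during which the arm holds its last target.

TASK

Three round ceramic filter rings stand in a row on the aquarium bench, together with a square ceramic plug. Sweep all three rings along the bench with your fingertips, through the open front and fully inside the white three-sided catch tray, in steady pushes without flicking them and without lifting any of them off the bench. Leave the square plug and everything else standing where it is.

Things in the scene. Friction and masses are not known exactly. Their poses are not given: they have to be found in the camera images.
- tray: open-fronted white plastic tray fixed to the bench. Left, right and back walls 30 mm high, 4 mm thick; paper-thin floor, no lip at the open front. Inside 200 mm wide, 100 mm deep. Origin: middle of the open front edge, at bench height; x axis points into the tray (back wall at x = +100 mm), y along the open front (side walls at y = +-100 mm), z up
- ring_a_mid (a point): one of the three white ceramic filter rings: a short round tube, 36 mm outside, 20 mm bore, 24 mm high, about 40 g, standing on its flat end on the bench in front of the tray. The point is its centre, half-way up (12 mm above the bench)
- ring_b_mid (a point): one of the three white ceramic filter rings: a short round tube, 36 mm outside, 20 mm bore, 24 mm high, about 40 g, standing on its flat end on the bench in front of the tray. The point is its centre, half-way up (12 mm above the bench)
- ring_c_mid (a point): one of the three white ceramic filter rings: a short round tube, 36 mm outside, 20 mm bore, 24 mm high, about 40 g, standing on its flat end on the bench in front of the tray. The point is its centre, half-way up (12 mm above the bench)
- plug: bystander, leave it: solid square white ceramic plug without a hole, 34 x 34 x 24 mm high, standing in the row among the rings. Origin: centre of its underside
- vial: bystander, leave it: small glass vial with black cap, 26 mm across, 55 mm high, beside the tray's open front. Origin: centre of its underside
- tub: bystander, leave it: small white plastic tub with lid, 44 mm across, 50 mm high, on the other side of the tray's open front. Origin: centre of its underside
- magnet: bystander, leave it: black magnetic glass cleaner, 70 x 45 mm, 38 mm high, at the right side. Origin: centre of its underside
- brush: bystander, leave it: hand brush lying at the left side. Origin: underside, middle of the brush
- cup: bystander, leave it: clear plastic cup, 70 mm across, 70 mm high, at the right side. Origin: centre of its underside
Things that resemble listed ones, but are neither listed nor needed, are in the scene too. What is shaped like the part that bears ring_a_mid but orange or purple is not meant. Leave any turquoise look-alike of the part that bears ring_c_mid alone.

How it is judged:
At the end, for the whole second after the job is handed in: All three rings are inside the tray at rest on the bench: each ring's centre at least 16 mm behind the open front edge, between the walls, not stacked on another; the plug and the other bystanders are within 15 mm of where they started (x of ring_a_mid in the frame of tray between 0.016 and 0.085 m and y of ring_a_mid in the frame of tray between -0.088 and 0.088 m and height (world z) of each of ring_a_mid, ring_b_mid, ring_c_mid below 0.02 m and linear speed of each of ring_a, ring_b, ring_c below 0.02 m/s and x of ring_b_mid in the frame of tray between 0.016 and 0.085 m and y of ring_b_mid in the frame of tray between -0.088 and 0.088 m and x of ring_c_mid in the frame of tray between 0.016 and 0.085 m and y of ring_c_mid in the frame of tray between -0.088 and 0.088 m and distance of each of plug, vial, tub, magnet, brush, cup from where it was at the start of the episode below 0.015 m); the robot touches nothing.
It fails at once if a ring is lifted off the bench instead of pushed along it (its centre rises more than 13 mm) (height (world z) of any of ring_a_mid, ring_b_mid, ring_c_mid above 0.025 m).
It fails at once if a ring is flicked or batted (faster than 0.6 m/s) (linear speed of any of ring_a, ring_b, ring_c above 0.6 m/s).
It fails at once if the square plug or another bystander is moved by more than 15 mm (distance of any of plug, vial, tub, magnet, brush, cup from where it was at the start of the episode above 0.015 m).
It also fails if it takes over 67 s, if anything falls off the work surface, if the arm or the gripper's body presses on something with over 40 N, if the wrist force passes 120 N, or if a joint passes its speed limit or range.

## Working session

There is one attempt and no reset: what is moved stays moved. The work goes in short steps, Python scripts to look and compute and a shell command to move; the robot and the scene stay as the last step left them, time stands still between calls to the robot, and variables do not carry over. Pictures are saved under pics/ and viewed, and the job is handed in when it is done.

```bash
mkdir -p pics; python3 - <<'E'
from workcell import robot, eyes
import cv2
for n in("top","side"):
    c=eyes.capture(n); cv2.imwrite(f"pics/{n}0.png",cv2.cvtColor(c["color"],cv2.COLOR_RGB2BGR))
    print(n,c["mtx"],c["origin"],c["orientation"])
s=robot.read_state(); print(s)
E
```

```text
top [[526.65931875   0.         286.90930787]
 [  0.         526.65931875 195.91828175]
 [  0.           0.           1.        ]] [0.39066277 0.01979325 1.20288078] [[-0.02485582 -0.99243776  0.12020601]
 [-0.99963389  0.02338826 -0.01360435]
 [ 0.01069006 -0.12050015 -0.99265575]]
side [[509.19882191   0.         269.6107281 ]
 [  0.         509.19882191 206.45481975]
 [  0.           0.           1.        ]] [0.31192956 0.73086065 0.8869421 ] [[-0.96027335 -0.20340862  0.19104979]
 [-0.27896575  0.71760175 -0.63814249]
 [-0.00729398 -0.66608758 -0.74583788]]
{'clock': 0.1, 'joint_positions': array([-1.16137002e+00,  3.53574982e-01,  1.63404881e+00, -8.40732228e-06,
        1.15523076e+00, -2.41661870e-03]), 'qd': array([ 4.53268244e-04, -2.72342349e-03, -1.74738400e-03, -8.69454129e-05,
        1.20341565e-03,  1.05212702e-03]), 'effort': array([ 6.39451573e-04, -6.06357908e+01, -3.42822289e+01,  2.09257405e-04,
        4.02444901e-03,  4.72073725e-05]), 'tool_pos': array([ 0.25000318, -0.57235005,  0.2306439 ]), 'orientation': array([[ 9.16383298e-01,  4.00301626e-01, -5.09394580e-04],
       [ 4.00301950e-01, -9.16382571e-01,  1.15453535e-03],
       [-4.63793503e-06, -1.26190856e-03, -9.99999204e-01]]), 'force': array([-0.24974275,  0.65402557,  1.08301904]), 'wrist_torque': array([0.00956656, 0.02805122, 0.0023883 ]), 'gripper_width': 0.0853210774822718}
```

View pics/top0.png

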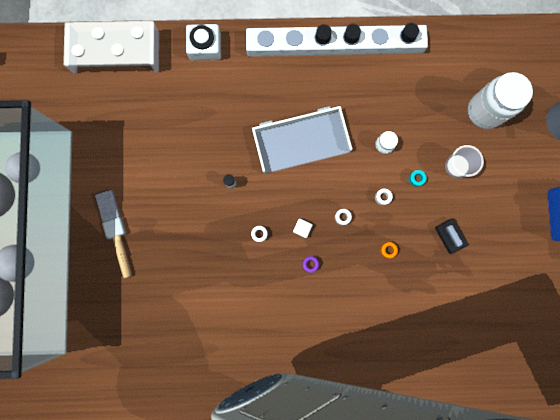

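View pics/side0.png

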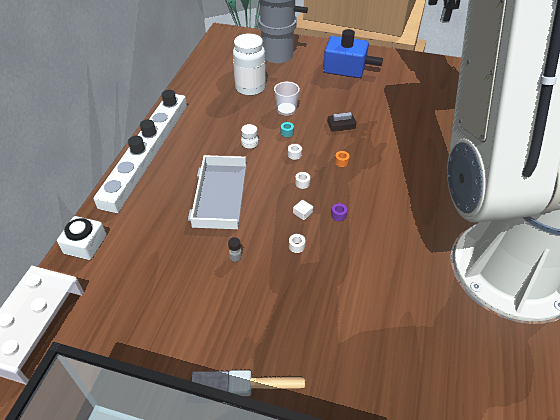

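Top view: the white rings are at about (260,234), (343,216) and (384,197). Lookalikes to leave are the square plug (303,228), purple ring (311,264), orange ring (389,250), turquoise ring (418,178), tub (387,142) and vial (229,181). I'll check this in a close crop.

```bash
cat > h.py <<'E'
from workcell import robot, eyes
import cv2, numpy as np
def px2w(c,u,v,z):
    d=c["orientation"]@np.linalg.solve(c["mtx"],np.array([u,v,1.]))
    return c["origin"]+d*(z-c["origin"][2])/d[2]
def w2px(c,p):
    q=c["mtx"]@(c["orientation"].T@(np.asarray(p)-c["origin"])); return q[:2]/q[2]
E
python3 - <<'E'
from h import *
c=eyes.capture("top"); im=cv2.cvtColor(c["color"],cv2.COLOR_RGB2BGR)
cv2.imwrite("pics/crop0.png",cv2.resize(im[95:285,210:440],None,fx=3.4,fy=3.1,interpolation=cv2.INTER_CUBIC))
hsv=cv2.cvtColor(im,cv2.COLOR_BGR2HSV)
m=((hsv[...,1]<70)&(hsv[...,2]>120)).astype(np.uint8)
n,l,st,ce=cv2.connectedComponentsWithStats(m)
for i in range(1,n):
    x,y,w,h,a=st[i]
    if a>30 and 210<x<480 and 90<y<290: print(st[i],ce[i],px2w(c,x+w/2-.5,y+h/2-.5,.018).round(4))
for u,v in((311,264),(389,250),(418,178)): print(px2w(c,u,v,.018).round(4))
E
```

```text
[ 252  106  101   68 4299] [303.1388695 138.6178181] [ 0.6638 -0.0343  0.018 ]
[375 131  23  23 397] [386.21914358 141.88413098] [ 0.6536 -0.2274  0.018 ]
[445 145  39  33 968] [464.6446281  161.58161157] [ 0.6052 -0.4045  0.018 ]
[375 188  18  17 211] [383.33175355 196.32701422] [ 0.5288 -0.2157  0.018 ]
[335 209  17  16 189] [342.88359788 216.52380952] [ 0.4844 -0.1219  0.018 ]
[293 218  20  20 255] [302.14901961 227.83529412] [ 0.4617 -0.0297  0.018 ]
[251 225  17  17 173] [258.78612717 233.38150289] [0.4518 0.0683 0.018 ]
[447 225  16  22 146] [454.30821918 235.40410959] [ 0.4354 -0.3718  0.018 ]
[ 0.3798 -0.0464  0.018 ]
[ 0.4066 -0.2224  0.018 ]
[ 0.5683 -0.2966  0.018 ]
```

View pics/crop0.png

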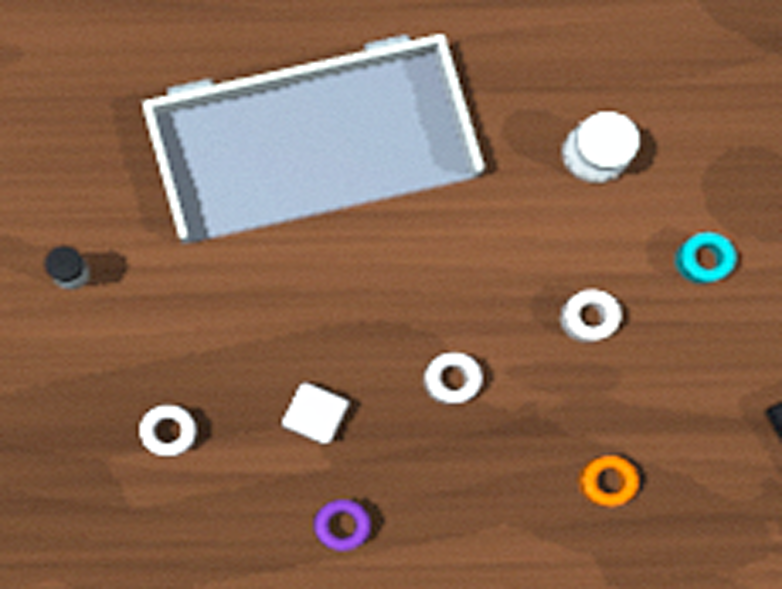

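```bash
python3 - <<'E'
from h import *
from scipy.optimize import least_squares
c=eyes.capture("top"); im=cv2.cvtColor(c["color"],cv2.COLOR_RGB2BGR)
# tray corners: view
cv2.imwrite("pics/tray.png",cv2.resize(im[100:180,245:360],None,fx=6.5,fy=6.5,interpolation=cv2.INTER_CUBIC))
s=eyes.capture("side"); si=cv2.cvtColor(s["color"],cv2.COLOR_RGB2BGR)
cv2.imwrite("pics/sidecrop.png",cv2.resize(si[115:265,185:355],None,fx=4,fy=4,interpolation=cv2.INTER_CUBIC))
E
```

```text
(no output)
```

View pics/tray.png

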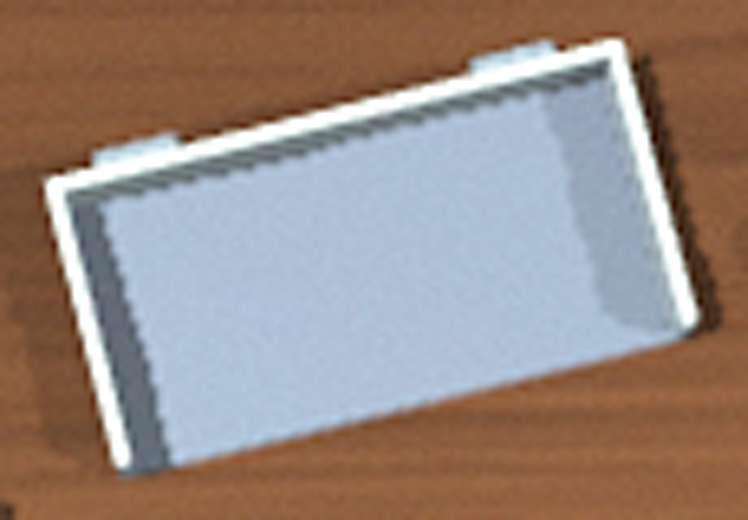

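View pics/sidecrop.png

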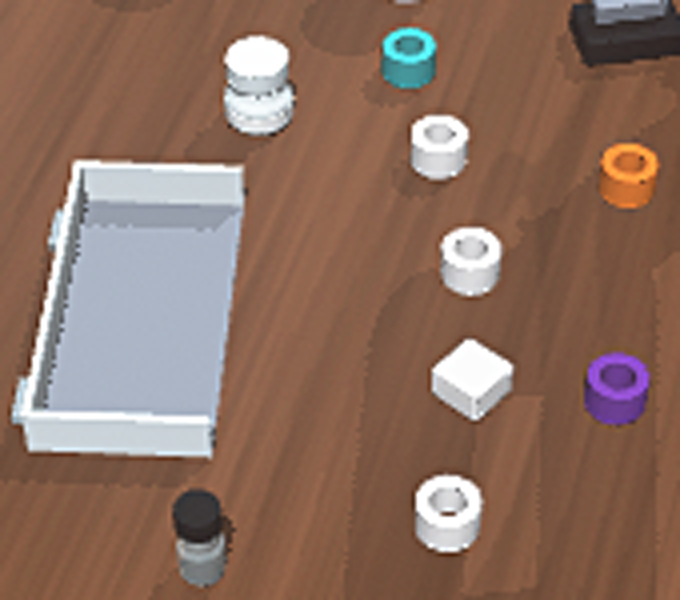

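Both crops show the three white bored rings and the square plug without a bore. The tray's wall-top outer corners in the crop are at (45,182), (622,42), (700,322) and (118,470). Next I'll fit the poses.

```bash
python3 - <<'E'
from h import *
from scipy.optimize import least_squares
c=eyes.capture("top")
P=np.array([[45,182],[622,42],[700,322],[118,470]])/6.5+[245,100]-.42
W=[(.104,.104),(.104,-.104),(0,-.104),(0,.104)]
pts=np.array([px2w(c,*p,.03)[:2] for p in P])
def f(q):
    x,y,a=q;R=np.array([[np.cos(a),-np.sin(a)],[np.sin(a),np.cos(a)]])
    return ((np.array(W)@R.T+[x,y])-pts).ravel()
q=least_squares(f,[.62,-.04,.25]);print(q.x,np.degrees(q.x[2]),f(q.x).round(4))
x,y,a=q.x;R=np.array([[np.cos(a),-np.sin(a)],[np.sin(a),np.cos(a)]])
np.save("tray.npy",q.x)
def ring(u,v,n):
    # bore+outer top rim
    w=px2w(c,u,v,.024)[:2]; print(n,w.round(4),"tray",((w-[x,y])@R).round(4))
# top-face centers from crop0
for n,cu,cv_ in (("A",167,430),("plug",316,412),("B",454,377),("C",592,314)):
    ring(cu/3.4+210-.35,cv_/3.1+95-.35,n)
for n,cu,cv_ in (("purple",343,525),("orange",610,480),("turq",708,257)): ring(cu/3.4+210-.35,cv_/3.1+95-.35,n)
for n,u,v,z in(("tub",608/3.4+210,137/3.1+95,.05),("vial",65/3.4+210,265/3.1+95,.055)):
    w=px2w(c,u,v,z)[:2];print(n,w,((w-[x,y])@R).round(4))
for t in((.04,.06),(.04,0),(.04,-.06)): print(t,R@t+[x,y])
E
```

```text
[ 0.61269744 -0.04510657  0.22587138] 12.941476879626416 [-0.0006 -0.0009 -0.      0.0006 -0.0002  0.0009  0.0009 -0.0006]
A [0.4507 0.0686] tray [-0.1325  0.1471]
plug [ 0.4613 -0.0297] tray [-0.1441  0.0489]
B [ 0.4844 -0.1216] tray [-0.1422 -0.0458]
C [ 0.5282 -0.2152] tray [-0.1204 -0.1468]
purple [ 0.3799 -0.045 ] tray [-0.2269  0.0522]
orange [ 0.4076 -0.2213] tray [-0.2393 -0.1258]
turq [ 0.5684 -0.2947] tray [-0.0991 -0.2334]
tub [ 0.65280448 -0.22734198] [-0.0017 -0.1866]
vial [0.56687114 0.130377  ] [-0.0054  0.1813]
(0.04, 0.06) [0.63824407 0.02232762]
(0.04, 0) [ 0.65168141 -0.03614834]
(0.04, -0.06) [ 0.66511875 -0.0946243 ]
```

```bash
cat >> h.py <<'E'
x0,y0,a0=np.load("tray.npy"); R0=np.array([[np.cos(a0),-np.sin(a0)],[np.sin(a0),np.cos(a0)]])
def t2w(p): return R0@np.array(p)+[x0,y0]
def w2t(p): return (np.array(p)[:2]-[x0,y0])@R0
def go(tray_xy,deg,z,s=None):
    """deltas to put TCP at tray-frame xy, tray-frame heading deg: turn first, then shift in new tool axes"""
    s=s or robot.read_state(); Rt=s["orientation"]; yaw=np.arctan2(Rt[1,0],Rt[0,0]); ty=a0+np.radians(deg)
    d=(ty-yaw+np.pi)%(2*np.pi)-np.pi
    dw=np.r_[t2w(tray_xy),z]-s["tool_pos"]
    X=np.array([np.cos(ty),np.sin(ty),0]);Y=np.array([np.sin(ty),-np.cos(ty),0])
    print("rz",round(-d,3),"xyz mm",(np.array([dw@X,dw@Y,-dw[2]])*1000).round(1), "tilt",Rt[:,2].round(4))
def stt():
    s=robot.read_state();Rt=s["orientation"]
    print("t",s["clock"],"tcp tray",w2t(s["tool_pos"]).round(4),"z",s["tool_pos"][2].round(4),"hdg",np.degrees(np.arctan2(Rt[1,0],Rt[0,0])-a0).round(2),"w",round(s["gripper_width"],4),"F",s["force"].round(1),"q6",s["joint_positions"][5].round(2))
E
python3 - <<'E'
from h import *
d=np.array([187,46.]);d/=np.hypot(*d)
go((np.array([-142,-46])-50*d)/1000,13.8,.1)
E
```

```text
rz -0.055 xyz mm [ 362.3 -297.1  131. ] tilt [-2.e-04  4.e-04 -1.e+00]
```

```bash
python3 -m pendant '0 0 -0.055 0 0 0 -0.53; 0 0 0 30 -25 0 -0.53; 0 0 0 30 -25 0 -0.53; 0 0 0 30 -25 0 -0.53; 0 0 0 30 -25 0 -0.53; 0 0 0 30 -25 0 -0.53; 0 0 0 30 -25 0 -0.53; 0 0 0 30 -25 0 -0.53; 0 0 0 30 -25 0 -0.53; 0 0 0 30 -25 0 -0.53; 0 0 0 30 -25 0 -0.53; 0 0 0 30 -25 0 -0.53; 0 0 0 32 -22 0 -0.53; 0 0 0 0 0 40 -0.53; 0 0 0 0 0 40 -0.53; 0 0 0 0 0 40 -0.53; 0 0 0 0 0 0 -0.53; 0 0 0 0 0 0 -0.53' 20
python3 - <<'E'
from h import *
stt()
d=np.array([187,46.]);d/=np.hypot(*d)
go((np.array([-142,-46])-50*d)/1000,13.8,.006)
c=eyes.capture("side"); im=cv2.cvtColor(c["color"],cv2.COLOR_RGB2BGR)
cv2.imwrite("pics/s1.png",im)
E
```

```text
clock: 2.1
tool_pos: [0.4396, -0.1446, 0.1116]
orientation: [[0.893, 0.45, -0.001], [0.45, -0.893, 0.001], [-0.001, -0.001, -1.0]]
force: [-0.3, 0.1, 0.4]
gripper_width: 0.0202
t 2.1 tcp tray [-0.191  -0.0582] z 0.1116 hdg 13.8 w 0.0202 F [-0.3  0.1  0.4] q6 0.78
rz 0.0 xyz mm [ 4.000e-01 -1.000e-01  1.056e+02] tilt [-1.4e-03  5.0e-04 -1.0e+00]
```

View pics/s1.png

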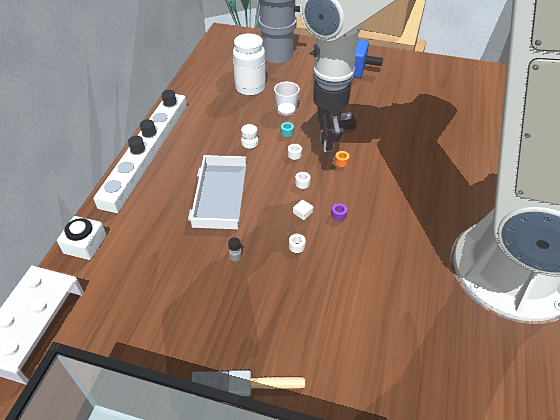

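The gripper hangs at about (330,130), with the fingers above the bench and behind ring B at (303,180). The scene is undisturbed, so I'll descend.

```bash
python3 -m pendant '0 0 0 0 0 30 -0.53; 0 0 0 0 0 30 -0.53; 0 0 0 0 0 30 -0.53; 0 0 0 0 0 10 -0.53; 0 0 0 0 0 5 -0.53; 0 0 0 0 0 0 -0.53'
python3 - <<'E'
from h import *
stt()
for n in("top","side"):
    c=eyes.capture(n); im=cv2.cvtColor(c["color"],cv2.COLOR_RGB2BGR)
    u,v=w2px(c,[.45,-.13,.01]).astype(int)
    cv2.imwrite(f"pics/{n}2.png",cv2.resize(im[v-60:v+60,u-80:u+80],None,fx=4,fy=4,interpolation=cv2.INTER_CUBIC))
E
```

```text
clock: 2.75
tool_pos: [0.4407, -0.145, 0.0073]
orientation: [[0.893, 0.45, 0.001], [0.45, -0.893, -0.0], [0.001, 0.001, -1.0]]
force: [0.4, 0.2, 0.1]
gripper_width: 0.0199
t 2.75 tcp tray [-0.19   -0.0589] z 0.0073 hdg 13.8 w 0.0199 F [0.4 0.2 0.1] q6 0.78
```

View pics/side2.png

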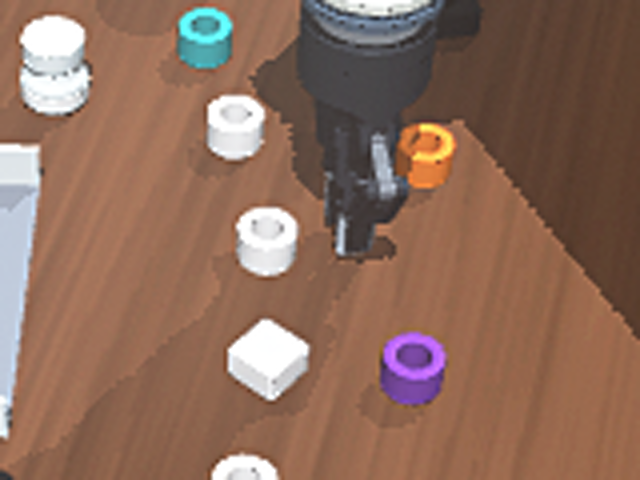

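View pics/top2.png

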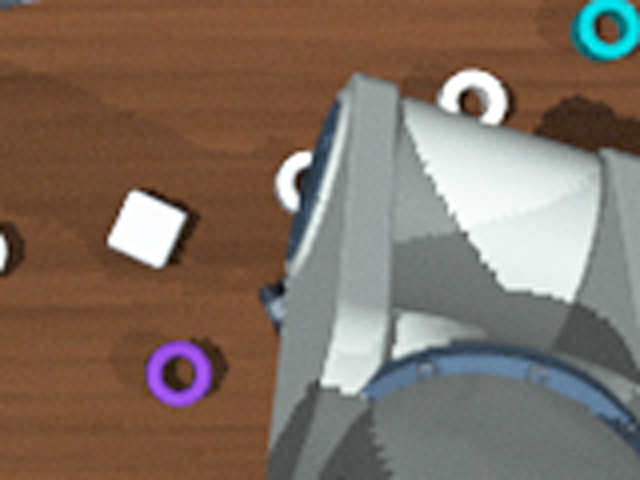

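Fingertips are about 25 mm behind ring B and clear of the orange ring. I'll push in 10 mm rows.

```bash
python3 -m pendant '0 0 0 8 0 0 -0.53; 0 0 0 8 0 0 -0.53; 0 0 0 6 0 0 -0.53; 0 0 0 6 0 0 -0.53; 0 0 0 8 0 0 -0.53; 0 0 0 10 0 0 -0.53; 0 0 0 10 0 0 -0.53; 0 0 0 10 0 0 -0.53; 0 0 0 10 0 0 -0.53; 0 0 0 10 0 0 -0.53; 0 0 0 10 0 0 -0.53; 0 0 0 6 0 0 -0.53; 0 0 0 0 0 0 -0.53'
python3 - <<'E'
from h import *
stt()
for n in("top","side"):
    c=eyes.capture(n); im=cv2.cvtColor(c["color"],cv2.COLOR_RGB2BGR)
    u,v=w2px(c,[.55,-.1,.01]).astype(int)
    cv2.imwrite(f"pics/{n}3.png",cv2.resize(im[v-60:v+60,u-80:u+80],None,fx=4,fy=4,interpolation=cv2.INTER_CUBIC))
E
```

```text
clock: 4.15
tool_pos: [0.5319, -0.0984, 0.0063]
orientation: [[0.893, 0.451, 0.001], [0.451, -0.893, -0.0], [0.001, 0.0, -1.0]]
force: [-0.5, 0.5, -0.6]
gripper_width: 0.0202
t 4.15 tcp tray [-0.0907 -0.0338] z 0.0063 hdg 13.84 w 0.0202 F [-0.5  0.5 -0.6] q6 0.92
```

View pics/side3.png

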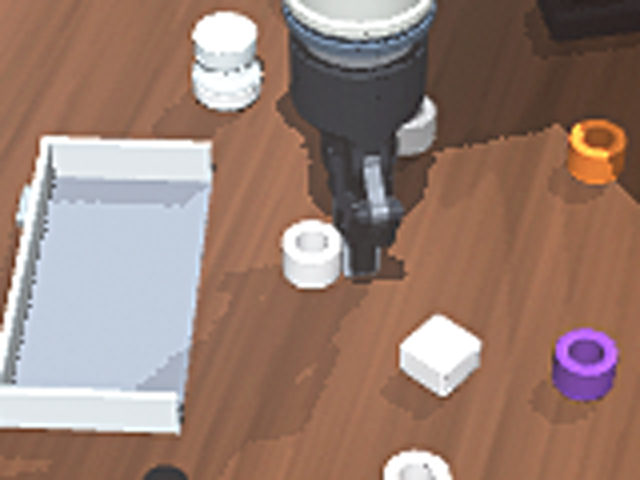

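View pics/top3.png

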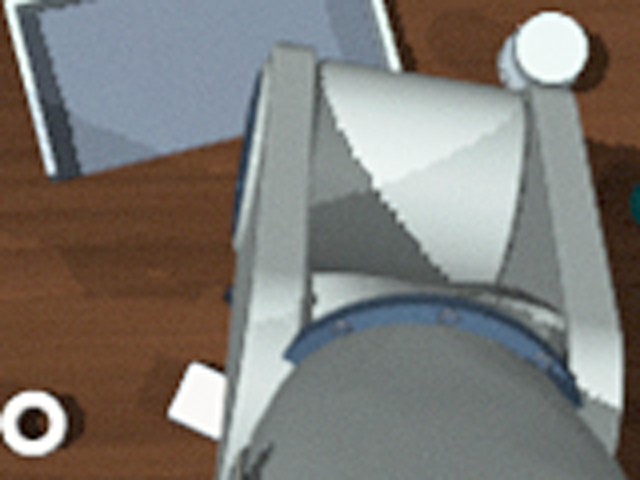

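The ring rides in the cradle in front of the fingers (side crop 312,250). I'll measure its offset from the TCP, then push on.

```bash
python3 - <<'E'
from h import *
c=eyes.capture("side")
u0,v0=w2px(c,[.55,-.1,.01]).astype(int)
print(w2t(px2w(c,u0-80+312/4,v0-60+241/4,.024)))
E
python3 -m pendant '0 0 0 8 0 0 -0.53; 0 0 0 10 0 0 -0.53; 0 0 0 10 0 0 -0.53; 0 0 0 10 0 0 -0.53; 0 0 0 10 0 0 -0.53; 0 0 0 10 0 0 -0.53; 0 0 0 10 0 0 -0.53; 0 0 0 10 0 0 -0.53; 0 0 0 8 0 0 -0.53; 0 0 0 6 0 0 -0.53; 0 0 0 4 0 0 -0.53; 0 0 0 0 0 0 -0.53'
python3 - <<'E'
from h import *
stt()
c=eyes.capture("side"); im=cv2.cvtColor(c["color"],cv2.COLOR_RGB2BGR)
u,v=w2px(c,[.6,-.05,.01]).astype(int);print(u,v)
cv2.imwrite("pics/side4.png",cv2.resize(im[v-60:v+60,u-80:u+80],None,fx=4,fy=4,interpolation=cv2.INTER_CUBIC))
E
```

```text
[-0.06800272 -0.02584269]
clock: 5.5
tool_pos: [0.6171, -0.0554, 0.0063]
orientation: [[0.893, 0.45, 0.0], [0.45, -0.893, -0.0], [0.0, 0.0, -1.0]]
force: [0.9, -0.1, 0.1]
gripper_width: 0.0199
t 5.5 tcp tray [ 0.002 -0.011] z 0.0063 hdg 13.81 w 0.0199 F [ 0.9 -0.1  0.1] q6 1.01
247 191
```

View pics/side4.png

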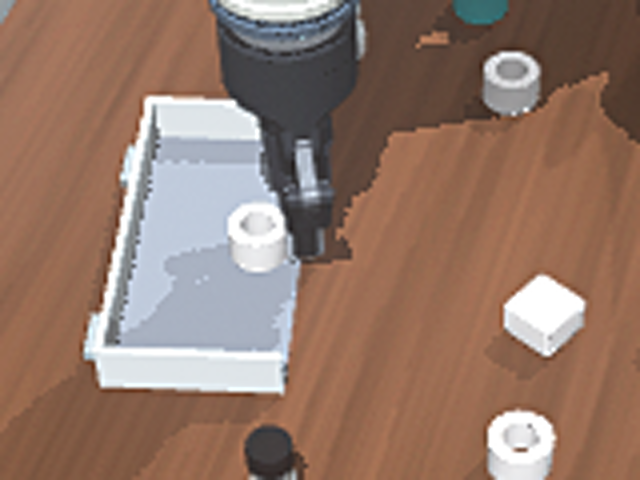

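```bash
python3 -m pendant '0 0 0 6 0 0 -0.53; 0 0 0 8 0 0 -0.53; 0 0 0 6 0 0 -0.53; 0 0 0 4 0 0 -0.53; 0 0 0 3 0 0 -0.53; 0 0 0 0 0 0 -0.53; 0 0 0 -10 0 0 -0.53; 0 0 0 -15 0 0 -0.53; 0 0 0 0 0 -40 -0.53; 0 0 0 0 0 -40 -0.53; 0 0 0 0 0 -30 -0.53; 0 0 0 0 0 0 -0.53'
python3 - <<'E'
from h import *
stt()
d=np.array([np.cos(np.radians(43)),np.sin(np.radians(43))])
go((np.array([-120.4,-146.8])-50*d)/1000,43,.11)
c=eyes.capture("side"); im=cv2.cvtColor(c["color"],cv2.COLOR_RGB2BGR)
cv2.imwrite("pics/side5.png",cv2.resize(im[v:=191-60:191+60,247-80:247+80] if 0 else im[131:251,167:327],None,fx=4,fy=4,interpolation=cv2.INTER_CUBIC))
E
```

```text
clock: 6.75
tool_pos: [0.6198, -0.0556, 0.1207]
orientation: [[0.893, 0.45, 0.007], [0.45, -0.893, -0.001], [0.006, 0.004, -1.0]]
force: [-0.8, 0.6, 0.2]
gripper_width: 0.02  File "<stdin>", line 6
    cv2.imwrite("pics/side5.png",cv2.resize(im[v:=191-60:191+60,247-80:247+80] if 0 else im[131:251,167:327],None,fx=4,fy=4,interpolation=cv2.INTER_CUBIC))
                                                        ^
SyntaxError: invalid syntax
```

```bash
python3 - <<'E'
from h import *
stt()
d=np.array([np.cos(np.radians(43)),np.sin(np.radians(43))])
go((np.array([-120.4,-146.8])-50*d)/1000,43,.11)
c=eyes.capture("side"); im=cv2.cvtColor(c["color"],cv2.COLOR_RGB2BGR)
cv2.imwrite("pics/side5.png",cv2.resize(im[131:251,167:327],None,fx=4,fy=4,interpolation=cv2.INTER_CUBIC))
E
```

```text
t 6.75 tcp tray [ 0.0046 -0.0118] z 0.1207 hdg 13.77 w 0.02 F [-0.8  0.6  0.2] q6 1.01
rz -0.51 xyz mm [-233.5   13.5   10.7] tilt [ 6.5e-03 -7.0e-04 -1.0e+00]
```

View pics/side5.png

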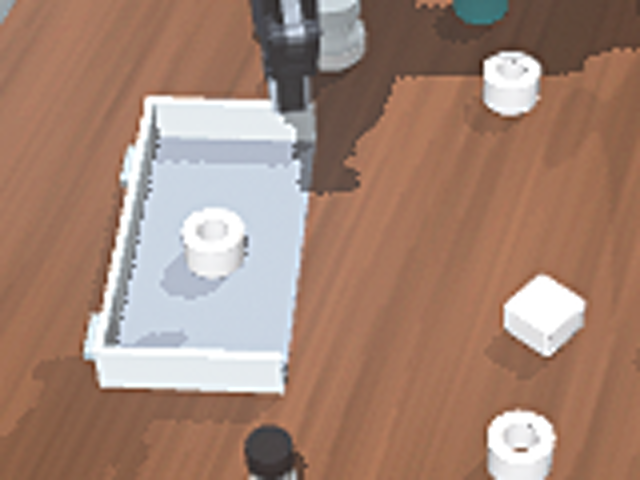

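Ring B stands well inside the tray (crop 213,240). Ring C is next.

```bash
python3 -m pendant '0 0 -0.13 0 0 0 -0.53; 0 0 -0.13 0 0 0 -0.53; 0 0 -0.13 0 0 0 -0.53; 0 0 -0.12 0 0 0 -0.53; 0 0 0 -35 2 0 -0.53; 0 0 0 -35 2 0 -0.53; 0 0 0 -35 2 0 -0.53; 0 0 0 -35 2 0 -0.53; 0 0 0 -35 2 0 -0.53; 0 0 0 -30 2 0 -0.53; 0 0 0 -28 1 0 -0.53; 0 0 0 0 0 0 -0.53; 0 0 0 0 0 0 -0.53'
python3 - <<'E'
from h import *
stt()
d=np.array([np.cos(np.radians(43)),np.sin(np.radians(43))])
c=eyes.capture("side"); im=cv2.cvtColor(c["color"],cv2.COLOR_RGB2BGR)
go((np.array([-120.4,-146.8])-50*d)/1000,43,.006)
u,v=w2px(c,[.53,-.22,.01]).astype(int);print(u,v)
cv2.imwrite("pics/side6.png",cv2.resize(im[v-60:v+60,u-80:u+80],None,fx=4,fy=4,interpolation=cv2.INTER_CUBIC))
E
```

```text
clock: 8.1
tool_pos: [0.4972, -0.2549, 0.1151]
orientation: [[0.561, 0.828, -0.002], [0.828, -0.561, 0.001], [-0.0, -0.002, -1.0]]
force: [1.3, 0.5, -0.2]
gripper_width: 0.0202
t 8.1 tcp tray [-0.1596 -0.1786] z 0.1151 hdg 42.92 w 0.0202 F [ 1.3  0.5 -0.2] q6 0.12
rz -0.0 xyz mm [ -0.4   3.2 109.3] tilt [-0.0014  0.001  -1.    ]
293 150
```

View pics/side6.png

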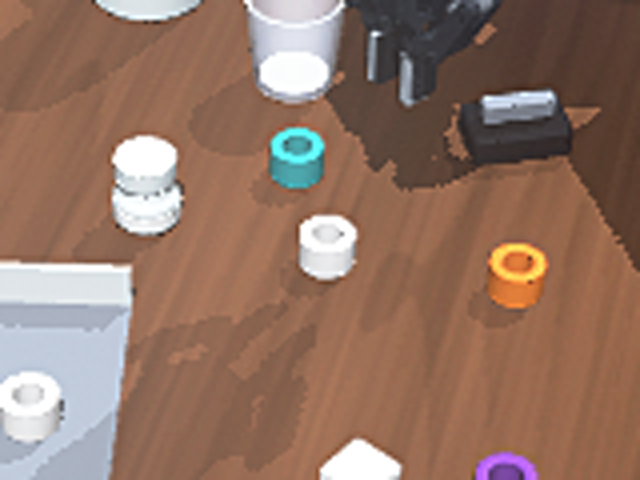

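```bash
python3 -m pendant '0 0 0 0 3 30 -0.53; 0 0 0 0 0 30 -0.53; 0 0 0 0 0 30 -0.53; 0 0 0 0 0 12 -0.53; 0 0 0 0 0 6 -0.53; 0 0 0 0 0 0 -0.53; 0 0 0 0 0 0 -0.53'
python3 - <<'E'
from h import *
stt()
d=np.array([np.cos(np.radians(43)),np.sin(np.radians(43))])
go((np.array([-120.4,-146.8])-50*d)/1000,43,.006)
c=eyes.capture("side"); im=cv2.cvtColor(c["color"],cv2.COLOR_RGB2BGR)
cv2.imwrite("pics/side7.png",cv2.resize(im[90:210,213:373],None,fx=4,fy=4,interpolation=cv2.INTER_CUBIC))
E
```

```text
clock: 8.85
tool_pos: [0.5021, -0.2568, 0.0093]
orientation: [[0.559, 0.829, 0.001], [0.829, -0.559, -0.001], [0.0, 0.001, -1.0]]
force: [0.6, -0.7, 1.0]
gripper_width: 0.0199
t 8.85 tcp tray [-0.1552 -0.1815] z 0.0093 hdg 43.04 w 0.0199 F [ 0.6 -0.7  1. ] q6 0.12
rz 0.001 xyz mm [-0.8 -1.6  3.3] tilt [ 1.3e-03 -6.0e-04 -1.0e+00]
```

View pics/side7.png

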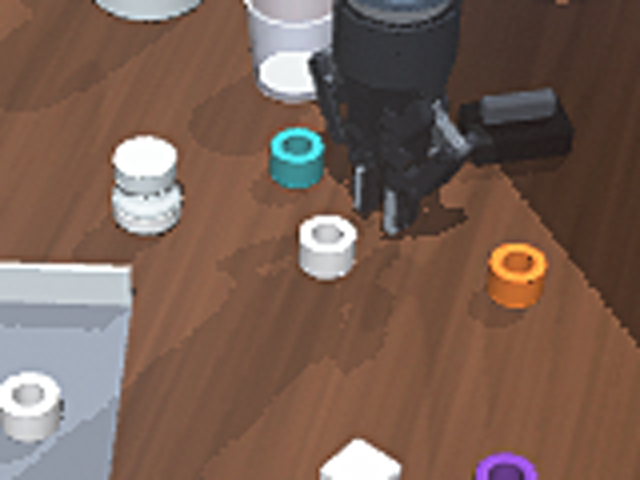

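Fingers are lined up behind C at crop (327,245), clear of the turquoise ring, cup and magnet.

```bash
python3 -m pendant '0 0 0 6 -1.5 2 -0.53; 0 0 0 8 0 0 -0.53; 0 0 0 6 0 0 -0.53; 0 0 0 6 0 0 -0.53; 0 0 0 8 0 0 -0.53; 0 0 0 10 0 0 -0.53; 0 0 0 10 0 0 -0.53; 0 0 0 10 0 0 -0.53; 0 0 0 10 0 0 -0.53; 0 0 0 10 0 0 -0.53; 0 0 0 10 0 0 -0.53; 0 0 0 10 0 0 -0.53; 0 0 0 10 0 0 -0.53; 0 0 0 10 0 0 -0.53; 0 0 0 10 0 0 -0.53; 0 0 0 8 0 0 -0.53; 0 0 0 6 0 0 -0.53; 0 0 0 0 0 0 -0.53'
python3 - <<'E'
from h import *
stt()
c=eyes.capture("side"); im=cv2.cvtColor(c["color"],cv2.COLOR_RGB2BGR)
u,v=w2px(c,[.58,-.1,.01]).astype(int);print(u,v)
cv2.imwrite("pics/side8.png",cv2.resize(im[v-60:v+60,u-80:u+80],None,fx=4,fy=4,interpolation=cv2.INTER_CUBIC))
E
```

```text
clock: 10.7
tool_pos: [0.5833, -0.1325, 0.0063]
orientation: [[0.559, 0.829, 0.0], [0.829, -0.559, 0.0], [0.0, 0.0, -1.0]]
force: [-0.3, -0.3, -0.0]
gripper_width: 0.0196
t 10.7 tcp tray [-0.0482 -0.0786] z 0.0063 hdg 43.06 w 0.0196 F [-0.3 -0.3 -0. ] q6 0.37
261 178
```

View pics/side8.png

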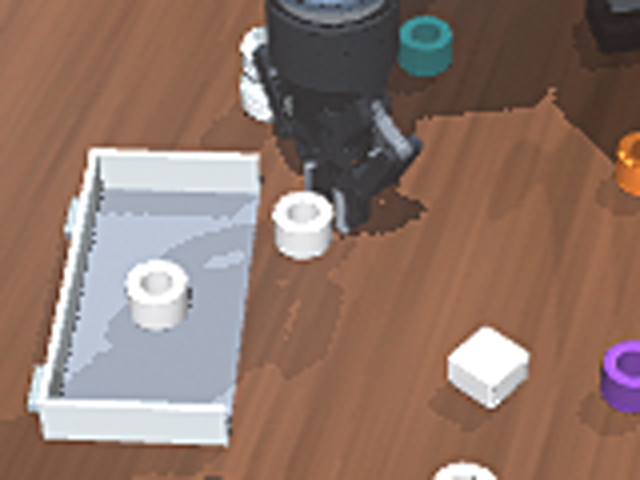

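C is cradled just outside the tray front at about (-30,-62) mm. I'll swing the heading to straight-in around the ring.

```bash
python3 -m pendant '0 0 0.125 1 -3 0 -0.53; 0 0 0.125 1 -3 0 -0.53; 0 0 0.125 1 -3 0 -0.53; 0 0 0.125 1 -3 0 -0.53; 0 0 0.125 1 -3 0 -0.53; 0 0 0.125 1 -3 0 -0.53; 0 0 0 0 0 0 -0.53'
python3 - <<'E'
from h import *
stt()
c=eyes.capture("side"); im=cv2.cvtColor(c["color"],cv2.COLOR_RGB2BGR)
cv2.imwrite("pics/side9.png",cv2.resize(im[118:238,181:341],None,fx=4,fy=4,interpolation=cv2.INTER_CUBIC))
E
```

```text
clock: 11.45
tool_pos: [0.5762, -0.1157, 0.0062]
orientation: [[0.975, 0.223, -0.0], [0.223, -0.975, 0.0], [-0.0, -0.0, -1.0]]
force: [0.2, 0.3, 0.3]
gripper_width: 0.02
t 11.45 tcp tray [-0.0513 -0.0607] z 0.0062 hdg -0.06 w 0.02 F [0.2 0.3 0.3] q6 1.15
```

View pics/side9.png

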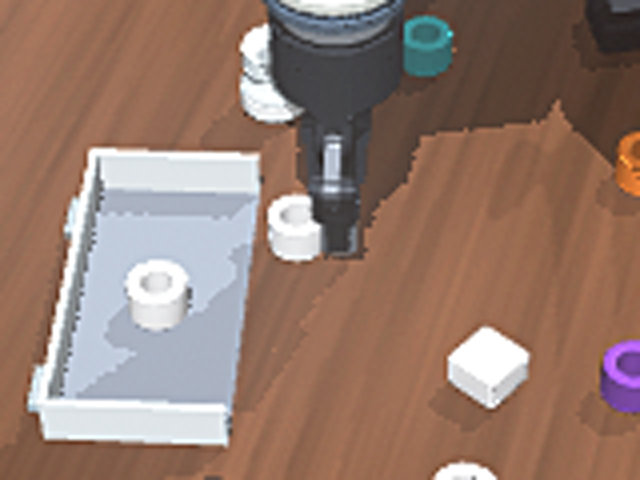

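```bash
python3 -m pendant '0 0 0 6 0 0 -0.53; 0 0 0 8 0 0 -0.53; 0 0 0 10 0 0 -0.53; 0 0 0 10 0 0 -0.53; 0 0 0 10 0 0 -0.53; 0 0 0 10 0 0 -0.53; 0 0 0 8 0 0 -0.53; 0 0 0 6 0 0 -0.53; 0 0 0 4 0 0 -0.53; 0 0 0 3 0 0 -0.53; 0 0 0 2 0 0 -0.53; 0 0 0 0 0 0 -0.53; 0 0 0 -10 0 0 -0.53; 0 0 0 -15 0 0 -0.53; 0 0 0 0 0 -40 -0.53; 0 0 0 0 0 -40 -0.53; 0 0 0 0 0 -30 -0.53; 0 0 0 0 0 0 -0.53'
python3 - <<'E'
from h import *
stt()
d=np.array([np.cos(np.radians(-40)),np.sin(np.radians(-40))])
go((np.array([-132.5,147.1])-50*d)/1000,-40,.11)
c=eyes.capture("side"); im=cv2.cvtColor(c["color"],cv2.COLOR_RGB2BGR)
cv2.imwrite("pics/side10.png",cv2.resize(im[138:288,161:361],None,fx=4,fy=4,interpolation=cv2.INTER_CUBIC))
E
```

```text
clock: 13.3
tool_pos: [0.6292, -0.1047, 0.121]
orientation: [[0.974, 0.225, 0.007], [0.225, -0.974, -0.001], [0.006, 0.003, -1.0]]
force: [1.4, 0.2, 0.7]
gripper_width: 0.0202
t 13.3 tcp tray [ 0.0027 -0.0618] z 0.121 hdg 0.04 w 0.0202 F [1.4 0.2 0.7] q6 1.18
rz 0.699 xyz mm [-287.9  -73.1   11. ] tilt [ 0.0069 -0.0012 -1.    ]
```

View pics/side10.png

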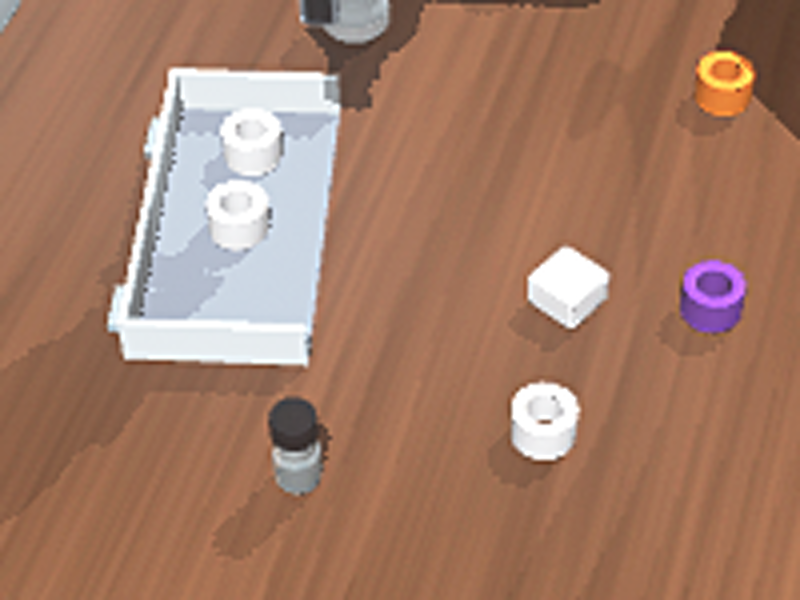

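B (crop 238,215) and C (252,142) are both inside. On to ring A (545,420).

```bash
python3 -m pendant '0 0 0.14 0 0 0 -0.53; 0 0 0.14 0 0 0 -0.53; 0 0 0.14 0 0 0 -0.53; 0 0 0.14 0 0 0 -0.53; 0 0 0.14 0 0 0 -0.53; 0 0 0 -36 -9 0 -0.53; 0 0 0 -36 -9 0 -0.53; 0 0 0 -36 -9 0 -0.53; 0 0 0 -36 -9 0 -0.53; 0 0 0 -36 -9 0 -0.53; 0 0 0 -36 -9 0 -0.53; 0 0 0 -36 -9 0 -0.53; 0 0 0 -36 -10 0 -0.53; 0 0 0 0 0 0 -0.53; 0 0 0 0 0 0 -0.53; 0 0 0 0 0 0 -0.53'
python3 - <<'E'
from h import *
stt()
d=np.array([np.cos(np.radians(-40)),np.sin(np.radians(-40))])
go((np.array([-132.5,147.1])-50*d)/1000,-40,.006)
E
```

```text
clock: 14.95
tool_pos: [0.4045, 0.0918, 0.1159]
orientation: [[0.89, -0.456, -0.0], [-0.456, -0.89, -0.0], [-0.0, 0.0, -1.0]]
force: [0.3, -0.2, -0.2]
gripper_width: 0.0203
t 14.95 tcp tray [-0.1723  0.1801] z 0.1159 hdg -40.06 w 0.0203 F [ 0.3 -0.2 -0.2] q6 2.26
rz -0.001 xyz mm [  1.7  -0.3 109.9] tilt [-1.e-04 -2.e-04 -1.e+00]
```

```bash
python3 -m pendant '0 0 0 0 0 30 -0.53; 0 0 0 0 0 30 -0.53; 0 0 0 0 0 30 -0.53; 0 0 0 0 0 13 -0.53; 0 0 0 0 0 7 -0.53; 0 0 0 0 0 0 -0.53; 0 0 0 0 0 0 -0.53'
python3 - <<'E'
from h import *
stt()
d=np.array([np.cos(np.radians(-40)),np.sin(np.radians(-40))])
go((np.array([-132.5,147.1])-50*d)/1000,-40,.006)
c=eyes.capture("side"); im=cv2.cvtColor(c["color"],cv2.COLOR_RGB2BGR)
cv2.imwrite("pics/side11.png",cv2.resize(im[138:288,181:381],None,fx=4,fy=4,interpolation=cv2.INTER_CUBIC))
E
```

```text
clock: 15.65
tool_pos: [0.4048, 0.092, 0.0066]
orientation: [[0.89, -0.456, 0.001], [-0.456, -0.89, 0.0], [0.0, -0.0, -1.0]]
force: [-0.5, -0.2, 0.8]
gripper_width: 0.0198
t 15.65 tcp tray [-0.1719  0.1802] z 0.0066 hdg -40.09 w 0.0198 F [-0.5 -0.2  0.8] q6 2.26
rz -0.002 xyz mm [1.5 0.  0.6] tilt [ 5.e-04  1.e-04 -1.e+00]
```

View pics/side11.png

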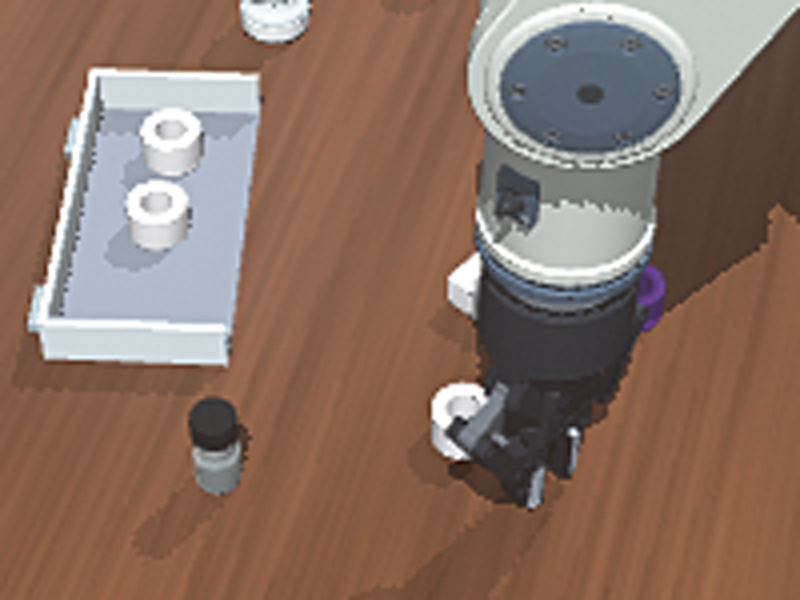

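```bash
python3 -m pendant '0 0 0 8 0 0 -0.53; 0 0 0 8 0 0 -0.53; 0 0 0 6 0 0 -0.53; 0 0 0 6 0 0 -0.53; 0 0 0 8 0 0 -0.53; 0 0 0 10 0 0 -0.53; 0 0 0 10 0 0 -0.53; 0 0 0 10 0 0 -0.53; 0 0 0 10 0 0 -0.53; 0 0 0 10 0 0 -0.53; 0 0 0 10 0 0 -0.53; 0 0 0 10 0 0 -0.53; 0 0 0 10 0 0 -0.53; 0 0 0 10 0 0 -0.53; 0 0 0 10 0 0 -0.53; 0 0 0 10 0 0 -0.53; 0 0 0 7 0 0 -0.53; 0 0 0 4 0 0 -0.53; 0 0 0 0 0 0 -0.53'
python3 - <<'E'
from h import *
stt()
c=eyes.capture("side"); im=cv2.cvtColor(c["color"],cv2.COLOR_RGB2BGR)
cv2.imwrite("pics/side12.png",cv2.resize(im[138:288,181:381],None,fx=4,fy=4,interpolation=cv2.INTER_CUBIC))
E
```

```text
clock: 17.6
tool_pos: [0.5444, 0.0205, 0.0063]
orientation: [[0.89, -0.456, 0.0], [-0.456, -0.89, 0.0], [0.0, -0.0, -1.0]]
force: [0.3, -0.8, 0.1]
gripper_width: 0.0203
t 17.6 tcp tray [-0.0519  0.0792] z 0.0063 hdg -40.07 w 0.0203 F [ 0.3 -0.8  0.1] q6 2.08
```

View pics/side12.png

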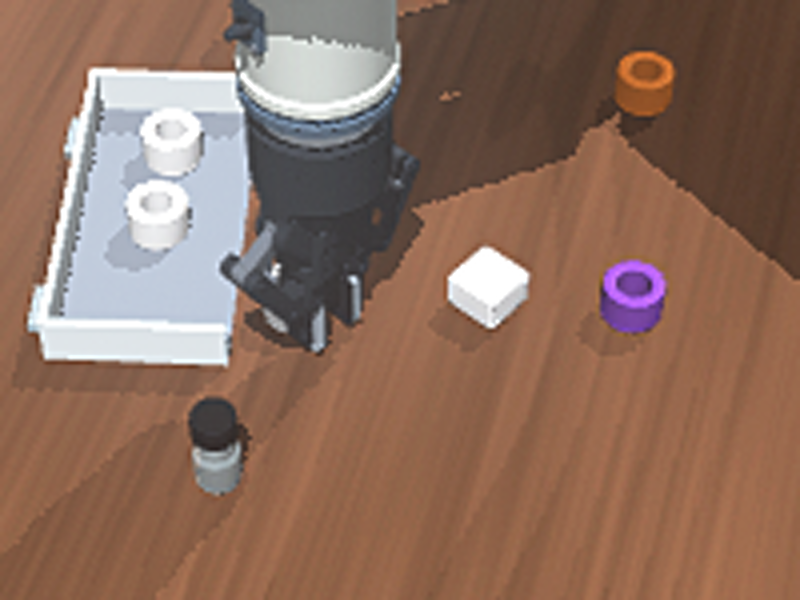

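Ring A is at the cradle, partly hidden by the finger, at crop (275,310) near the tray mouth. I'll turn the heading straight in around it.

```bash
python3 -m pendant '0 0 -0.1165 1 3 0 -0.53; 0 0 -0.1165 1 3 0 -0.53; 0 0 -0.1165 1 3 0 -0.53; 0 0 -0.1165 1 3 0 -0.53; 0 0 -0.1165 1 3 0 -0.53; 0 0 -0.1165 1 3 0 -0.53; 0 0 0 0 0 0 -0.53'
python3 - <<'E'
from h import *
stt()
c=eyes.capture("side"); im=cv2.cvtColor(c["color"],cv2.COLOR_RGB2BGR)
cv2.imwrite("pics/side13.png",cv2.resize(im[138:288,181:381],None,fx=4,fy=4,interpolation=cv2.INTER_CUBIC))
E
```

```text
clock: 18.35
tool_pos: [0.5462, 0.0022, 0.0063]
orientation: [[0.974, 0.225, -0.0], [0.225, -0.974, -0.0], [-0.0, -0.0, -1.0]]
force: [0.1, 0.2, 0.4]
gripper_width: 0.0199
t 18.35 tcp tray [-0.0542  0.061 ] z 0.0063 hdg 0.09 w 0.0199 F [0.1 0.2 0.4] q6 1.34
```

View pics/side13.png

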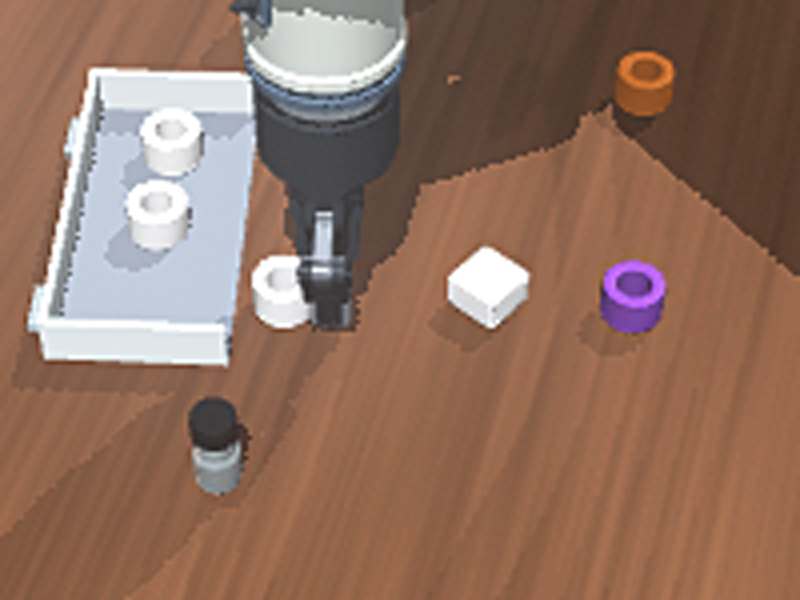

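Ring A sits in the cradle at about (-30,61) mm. I'll push it straight in 80 mm.

```bash
python3 -m pendant '0 0 0 6 0 0 -0.53; 0 0 0 8 0 0 -0.53; 0 0 0 10 0 0 -0.53; 0 0 0 10 0 0 -0.53; 0 0 0 10 0 0 -0.53; 0 0 0 10 0 0 -0.53; 0 0 0 8 0 0 -0.53; 0 0 0 8 0 0 -0.53; 0 0 0 4 0 0 -0.53; 0 0 0 3 0 0 -0.53; 0 0 0 2 0 0 -0.53; 0 0 0 0 0 0 -0.53; 0 0 0 -10 0 0 -0.53; 0 0 0 -15 0 0 -0.53; 0 0 0 0 0 -40 -0.53; 0 0 0 0 0 -40 -0.53; 0 0 0 0 0 -30 -0.53; 0 0 0 0 0 0 -0.53'
python3 -m pendant '0 0 0 -40 0 -20 -0.53; 0 0 0 -40 0 0 -0.53; 0 0 0 -40 0 0 -0.53; 0 0 0 -40 0 0 -0.53; 0 0 0 -40 0 0 -0.53; 0 0 0 -40 0 0 -0.53; 0 0 0 0 0 0 -0.53; 0 0 0 0 0 0 -0.53; 0 0 0 0 0 0 -0.53'
python3 - <<'E'
from h import *
stt()
for n in("top","side"):
    c=eyes.capture(n); cv2.imwrite(f"pics/{n}14.png",cv2.cvtColor(c["color"],cv2.COLOR_RGB2BGR))
E
```

```text
clock: 20.2
tool_pos: [0.601, 0.0142, 0.1207]
orientation: [[0.975, 0.224, 0.007], [0.224, -0.975, 0.0], [0.007, 0.001, -1.0]]
force: [-0.1, -0.4, -0.0]
gripper_width: 0.0203
clock: 21.1
tool_pos: [0.3659, -0.0394, 0.1363]
orientation: [[0.975, 0.224, 0.001], [0.224, -0.975, -0.0], [0.001, 0.0, -1.0]]
force: [0.3, 0.8, 0.4]
gripper_width: 0.0205
t 21.1 tcp tray [-0.2392  0.0608] z 0.1363 hdg -0.01 w 0.0205 F [0.3 0.8 0.4] q6 1.23
```

View pics/side14.png

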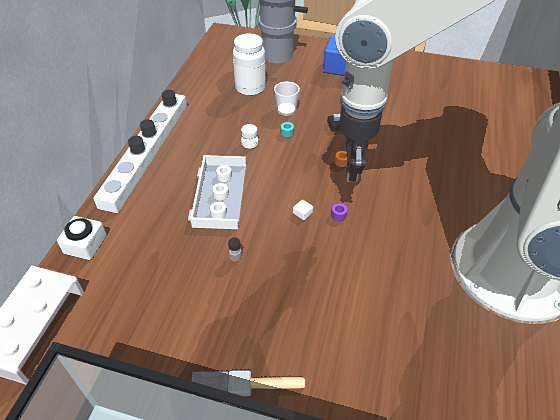

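View pics/top14.png

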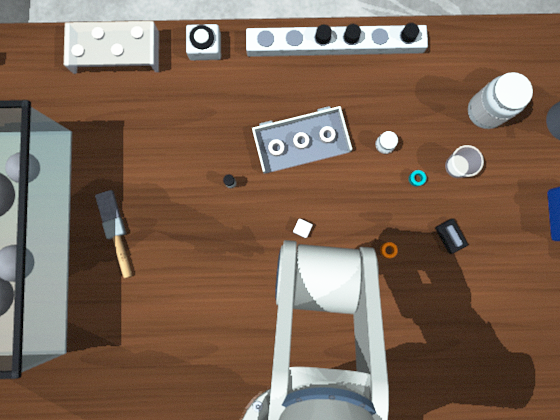

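All three rings, at top view (277,147), (302,140) and (327,134), are in the tray, and the bystanders look unmoved. I'll confirm with numbers.

```bash
python3 - <<'E'
from h import *
c=eyes.capture("top"); 
for u,v in((277,147),(302,140),(327,134)): print(w2t(px2w(c,u,v,.024)).round(3))
a=cv2.imread("pics/top0.png");b=cv2.imread("pics/top14.png")
for n,u,v in(("plug",303,228),("vial",229,181),("tub",387,142),("magnet",452,236),("brush",113,232),("cup",465,162)):
    h=45 if n=="brush" else 15
    t=a[v-h:v+h,u-h:u+h] if n!="brush" else a[185:280,90:140]
    o=(u-h,v-h) if n!="brush" else (90,185)
    r=cv2.matchTemplate(b,t,cv2.TM_CCOEFF_NORMED);_,m,_,l=cv2.minMaxLoc(r);print(n,round(m,3),l[0]-o[0],l[1]-o[1])
E
```

```text
[0.048 0.059]
[ 0.05 -0.  ]
[ 0.049 -0.059]
plug 0.993 0 0
vial 0.985 0 0
tub 0.998 0 0
magnet 0.965 0 0
brush 0.956 0 0
cup 0.998 0 0
```

```bash
python3 -c "
from workcell import ticket
print(ticket.hand_in())"
```

```text
the job is handed in; nothing more can be done
None
```

I pushed the three white rings one at a time into the tray, along the bench at about 0.1 m/s, with each ring cradled between the two fingertips held 20 mm apart. I handed the job in at about 21 s of the 67 s allowed.

My last checks in the top view:

- **Rings:** they stand at about (48, 59), (50, 0) and (49, -59) mm in the tray frame, all within the limits and not stacked.
- **Bystanders:** the plug, vial, tub, magnet, brush and cup all showed 0 px of shift.
- **Arm:** it is clear at 136 mm above the bench, with forces under about 1.5 N at every reading I took.

No check failed or disagreed. Ring speed and height were not measured directly, and the hand-in gives no verdict.

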